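Load a die cassette and draw it tight with the dock's cam lock

ROBOT

A 6-joint arm with a two-finger parallel gripper is mounted at the origin on the work surface. World frame = base frame: x ahead of the robot, y to its left, z up, the work surface at z = 0. Lengths are in m, angles in rad, forces in N, time in s.
With the tool pointing down it reaches from about 0.35 to 0.725 m from the base axis. Payload 6 kg.
Tool frame: the origin (TCP) lies at the very end of the fingers, on their centre line; the grasp point (between the pads) lies 19 mm behind it (manip.grip_depth is the distance from the TCP to the grasp point, in m); z points along the fingers, y is the line along which they close (so a half turn about z gives the same grasp; the last joint's range is limited). The gripper opens to 85 mm and grips with 20 to 120 N. Pads are 22 mm wide; open, the fingers measure 114 mm over their backs; the gripper's body (76 mm by 85 mm) begins 54 mm behind the grasp point. The pads swing forward as they close: fully open they stand 13 mm farther back than shut.
Start: joints at [-0.931, 0.04, 0.085, 0, -1.615, -0.334], TCP at [0.181, -0.572, 0.231] pointing down, gripper open.
Joint ranges: [-2.56, 2.56], [-1.29, 2.01], [-1.08, 1.49], [-3.29, 1.98], [-2.81, -0.18], [-2.99, 2.99]. Speed limits (rad/s): [2.57, 2.57, 3.01, 3.14, 3.14, 3.14].

INTERFACE

Orientations are given as [roll, pitch, yaw] about the fixed x, y, z axes, in that order (R = Rz(yaw) Ry(pitch) Rx(roll)).
In Python, from rig import manip gives the robot as it stands.
- The arm moves only by the tool send_rows, never from a script. Its argument "commands" is a list of rows, each an object with "slide": the shift along the tool's x, y, z in m, a list of three; "twist": the turn, a rotation vector about the tool's x, y, z in degrees, a list of three; "hand": the opening, from 0 (shut) to 1 (fully open). A call has 1 to 12 rows; each row shifts and turns the commanded pose from where the row before left it, along the tool's axes as they then stand; what a row does not reach is not made up. A row lasts 1/10 s, in which the tool goes at most 50 mm and 8.59 degrees, less where a joint would pass 70% of its speed; a pose out of reach is approached as far as the arm can. A call with a gripper value outside its range is refused whole. The fingers move at their own pace and stop on an object; "newtons" is the grip in N (left out, the last holds). Time passes only in rows, so rows that do not move let the fingers close. It gives the time, the measured TCP pose, the force, the opening and the grip force at its end, in the units of the state.
- manip.read_state(): the state, without advancing time (a new reading comes with each control period).
- manip.get_image(name): name is "scene" or "top" or "wrist"; returns the picture (480x640x3 uint8, red, green, blue); there is no depth.
- manip.camera_info(name): a dict with "mtx" (3x3 intrinsics, pixels), "pose" (4x4, takes a point from camera to world coordinates); the wrist camera has in their place "T_tool_cam" (4x4, takes a point from camera to tool coordinates, whose origin is the TCP and whose axes are the flange's). Camera axes: x right, y down, z forward; pixel columns grow to the right and rows downward; lengths in m; the calibration is good to about 2 mm. The wrist camera is an equidistant fisheye: a pixel r from the principal point sees the ray r / f radians off the axis. A picture is of the moment at which its call begins: read the wrist's pose just before it. camera_info takes no time and is no camera call.
- manip.finish_job(): hands the job in; it is judged then, once.
Trained networks look in the newest picture that a camera, given by its name, has taken for a name from the list of things; names that differ only in an ending like _2 or _b are one class to them, and where a whole thing is asked for, a point or a joint stands for the part that bears it (a point fixed in the world has none). Each returns a list of dicts, best first, with "confidence" (0 to 1); they miss things now and then, are a little off and sometimes report something else, mostly with a low value. They report only what shows in the picture. A call takes as long as a camera call. They do not tell look-alikes from the thing itself.
- manip.look_for(label, camera): "xy" ([column, row] in pixels, amid what is visible of it).
- manip.place_of(label, camera): "xy" ([column, row] in pixels: a listed point, or the origin of a listed thing).
The state is a dict: "time": time; "joint_pos": joint angles; "joint_vel": joint speeds; "joint_torque": joint torques, N m; "eef_pos": TCP position; "tool_rot": TCP orientation; "contact_force": force on the tool from outside, world axes, zero at the start; "moment": the same for the moment, N m; "opening": finger opening in m; "gripper_force": force on a finger pad.
Only numpy, scipy, OpenCV 4.12 (cv2) and the standard library are available. Lean on these libraries where they do the work, as an engineer would, in place of code of your own. Each camera call takes 0.05 s, during which the arm holds its last target. There are 200 camera calls.

TASK

Set the loose die cassette flat in the dock's guideway with its draw bolt leading, and slide it up to the two spring plungers so that the bolt's upright pin stands in the open mouth of the hook disc. Then swing the crank clockwise half a turn to its stop, so that the hook draws the bolt in and the cassette ends up tight against the stop pads, and let go. Leave the tin, brush, wrench and parts tray where they are.

Things in the scene. Friction and masses are not known exactly. Their poses are not given: they have to be found in the camera images.
- cassette: Loose die cassette, 0.68 to 0.96 kg: aluminium plate 110 x 70 x 16 mm (x, y, z), a steel die block on its top, an end wall 8 mm thick and 30 mm tall across its +x end, and a steel draw bolt, 10 mm round, standing out 38 mm from that wall, 8 mm above the underside. Origin: centre of the plate's underside; x towards the bolt, z up. It starts flat on the bench, bolt within 0.8 rad of the dock's +x.
- die_block (a point): Centre of the top of the cassette's steel die block, the place to grip: 46 x 40 x 28 mm (x, y, z), in the middle of the plate, its top 44 mm above the cassette's underside. Its axes are the cassette's.
- drawpin (a point): The upright pin at the end of the cassette's draw bolt: 14 mm in diameter, from 2 to 37 mm above the cassette's underside. This point is on the pin's axis, 93 mm along +x from the cassette's origin and 30 mm above the underside.
- dock: Die dock bolted to the bench: steel base with guideway, stop pads and cam lock. Origin: on the upright cam axis at bench level; +x is the direction in which a cassette is slid in, z up. Base 265 x 120 mm, x from -205 to +60 mm, its top 12 mm above the bench: the cassette's underside slides on it. Guideway and cam are greased (friction about 0.2).
- guideway (a point): Middle of the guideway, on the base's top, 125 mm along -x from the dock's origin. Two guide rails run along x, 60 mm to either side of this point, inner faces 37 mm either side of the middle (2 mm clear of the plate on each side), with roof-shaped tops 28 mm above the bench; both ends are open.
- stop (a point): Middle between the two stop pads, on their faces: dock x = -58 mm, 34 mm above the bench; the pads reach 42 mm up, 20 to 41 mm either side. A brass spring plunger, 8 mm round, stands out 10 mm from each; together they push back with 8 N, pressed flush with 16 N. The cassette meets them with its origin at dock x = -123 mm (pin at -30) and touches the pads at -113 mm (pin at -20).
- cam (a joint): Turn of the hook disc and its crank about the cam axis, rad, growing clockwise seen from above: 0 = open, 3.14 = half a turn, end stop. It stays where it is left; turning takes 0.1 N m empty, up to about 1 N m as it pulls tight. It starts open (0 to 0.3), the disc's mouth facing the cassette.
- hook_disc (a point): Centre of the C-shaped steel hook disc, on the cam axis, 34 mm above the bench. The disc is 106 mm across and 10 mm thick (29 to 39 mm above the bench), its hub 20 mm. From cam 0.6 on its hook passes in front of a pin that stands no more than 36 mm from the cam axis and draws it in; from 2.7 on the cassette is home and the hook dwells.
- crank_grip (a point): Middle of the black upright handle at the crank's end: 22 mm in diameter, from 63 (top of the crank arm) to 113 mm above the bench, spinning freely on its pin. This point is 88 mm above the bench, 80 mm from the cam axis, at angle pi/2 - cam in the dock's frame: the crank points along dock +y at cam 0, +x at a quarter turn, -y at half a turn.
- tin: Bystander: closed black tin, 72 mm in diameter, 75 mm tall; origin at the centre of its underside.
- brush: Bystander: orange-handled brush, 190 mm long, lying on the bench; origin near its middle.
- wrench: Bystander: steel wrench, 170 mm long, lying on the bench; origin near its middle.
- tray: Bystander, fixed: white open tray of stamped brackets, 150 x 210 x 60 mm (x, y, z); origin at the centre of its underside.
Mind the look-alikes: they are no part of the job. Of the things that look like the cassette, take the one that is farthest to the robot's left at the start.

How it is judged:
On the way:
1. the cassette lies flat in the guideway, its pin in the mouth of the hook disc, the cam still open (x of drawpin in the frame of dock above -0.036 m and y of drawpin in the frame of dock between -0.006 and 0.006 m and z of cassette in the frame of dock below 0.016 m and angle between cassette's own z axis and vertical below 0.06 rad and value of joint cam below 0.6 rad), for 0.2 s.
At the end, for the whole second after the job is handed in: The cam stands at half a turn (over 2.85 rad), the cassette lies flat in the guideway (within 3 mm of the base, tilt under 0.04 rad, in line within 0.06 rad), drawn up within 2 mm of the stop pads with its pin in the hook, and is at rest (value of joint cam above 2.85 rad and x of drawpin in the frame of dock above -0.022 m and y of drawpin in the frame of dock between -0.006 and 0.006 m and z of cassette in the frame of dock below 0.015 m and angle between cassette's own z axis and vertical below 0.04 rad and angle between the x axis of cassette and the x axis of dock, either way round below 0.06 rad and linear speed of cassette below 0.02 m/s); the robot touches nothing.
It fails at once if a bystander (tin, brush or wrench) is shifted by more than 25 mm, or the tin is tipped over (distance of any of tin, brush, wrench from where it was at the start of the episode above 0.025 m or angle between tin's own z axis and vertical above 0.4 rad).
It fails at once if the parts tray is struck (over 25 N) (contact force between tray and anything else above 25 N).
It also fails if it takes over 58 s, if anything falls off the work surface, if the arm or the gripper's body presses on something with over 40 N, if the wrist force passes 120 N, or if a joint passes its speed limit or range.

## Working session

There is one attempt and no reset: what is moved stays moved. The work goes in short steps, Python scripts to look and compute and a tool call to move; the robot and the scene stay as the last step left them, time stands still between calls to the robot, and variables do not carry over. Pictures are saved under pics/ and viewed, at most 10 in all, crops included, and the job is handed in when it is done.

Besides the shell and the picture viewer there is one more tool, called after "Call:" as a command line: name --argument value ..., lists and objects as JSON in quotes. send_rows: Moves the arm, as the interface text tells. Its arguments: {"type":"object","properties":{"commands":{"type":"array","items":{"type":"object","properties":{"slide":{"type":"array","items":{"type":"number"}},"twist":{"type":"array","items":{"type":"number"}},"hand":{"type":"number"}}}},"newtons":{"type":"number"}},"required":["commands"]}

```bash
ls; mkdir -p pics
cat > h.py <<'E'
from rig import manip
import numpy as np, cv2
from scipy.spatial.transform import Rotation as R
def ray(cam,uv):
    c=manip.camera_info(cam); K=np.array(c["mtx"])
    x,y=(uv[0]-K[0,2])/K[0,0],(uv[1]-K[1,2])/K[1,1]
    if cam=="wrist":
        s=manip.read_state(); T=np.eye(4)
        T[:3,:3]=R.from_euler("xyz",s["tool_rot"]).as_matrix(); T[:3,3]=s["eef_pos"]
        T=T@np.array(c["T_tool_cam"]); r=np.hypot(x,y)+1e-12
        d=np.array([x/r*np.sin(r),y/r*np.sin(r),np.cos(r)])
    else: T=np.array(c["pose"]); d=np.array([x,y,1.])
    return T[:3,3],T[:3,:3]@d
def at_z(cam,uv,z):
    o,d=ray(cam,uv); return o+d*(z-o[2])/d[2]
def snap(cam,name):
    im=manip.get_image(cam); cv2.imwrite(f"pics/{name}.png",cv2.cvtColor(im,cv2.COLOR_RGB2BGR)); return im
E
python3 - <<'E'
from h import *
Z=dict(cassette=0,die_block=.044,drawpin=.03,dock=0,guideway=.012,stop=.034,hook_disc=.034,crank_grip=.088,tin=0,brush=.01,wrench=.005,tray=0)
for c in("top","scene"):
    snap(c,c+"0")
    for n,z in Z.items():
        for p in manip.place_of(n,c):
            print(c,n,round(p["confidence"],2),np.round(p["xy"]),np.round(at_z(c,p["xy"],z),3))
print(manip.read_state())
E
```

```text
pics
top cassette 0.63 [410. 249.] [ 0.561 -0.324  0.   ]
top die_block 0.86 [408. 247.] [ 0.555 -0.312  0.044]
top drawpin 0.61 [378. 232.] [ 0.591 -0.232  0.03 ]
top dock 0.69 [247. 242.] [0.542 0.115 0.   ]
top dock 0.18 [501. 288.] [ 0.474 -0.569  0.   ]
top guideway 0.88 [288. 256.] [0.512 0.002 0.012]
top guideway 0.54 [246. 241.] [0.544 0.117 0.012]
top stop 0.63 [266. 247.] [0.528 0.06  0.034]
top stop 0.61 [148. 246.] [0.504 0.368 0.034]
top hook_disc 0.64 [243. 242.] [0.537 0.121 0.034]
top hook_disc 0.15 [266. 246.] [0.529 0.061 0.034]
top crank_grip 0.84 [225. 262.] [0.471 0.153 0.088]
top tin 0.95 [395. 188.] [ 0.729 -0.274  0.   ]
top tin 0.62 [286. 254.] [0.519 0.007 0.   ]
top brush 0.66 [274. 160.] [0.779 0.064 0.01 ]
top wrench 0.68 [148. 242.] [0.521 0.381 0.005]
top tray 0.66 [504. 286.] [ 0.481 -0.576  0.   ]
top tray 0.41 [148. 244.] [0.517 0.381 0.   ]
scene cassette 0.78 [212. 136.] [ 0.244 -0.433  0.   ]
scene cassette 0.76 [217. 242.] [ 0.55  -0.316  0.   ]
scene cassette 0.6 [129. 192.] [ 0.467 -0.57   0.   ]
scene die_block 0.81 [206. 127.] [ 0.254 -0.439 
[... 671 characters left out ...]
0.   ]
{'time': 1.3, 'joint_pos': array([-9.31321075e-01,  4.01773279e-02,  8.48146465e-02,  4.66980664e-05,
       -1.61547512e+00, -3.33725980e-01]), 'joint_vel': array([ 0.00012329,  0.00112158,  0.00042352, -0.00110454, -0.00058261,
       -0.00153595]), 'joint_torque': array([ 9.25688546e-04, -3.67930663e+01,  3.47440696e+01,  6.93332300e+00,
       -1.03776540e-03,  3.69567681e-05]), 'eef_pos': array([ 0.18062423, -0.57216036,  0.23129129]), 'tool_rot': array([ 3.14156875e+00, -5.76634995e-05, -2.83584547e+00]), 'contact_force': array([-0.24978705, -0.57168115, -0.68521241]), 'moment': array([ 0.03379898,  0.01310341, -0.04234496]), 'gripper_force': 0.0, 'opening': 0.08538508400552644}
```

View pics/top0.png

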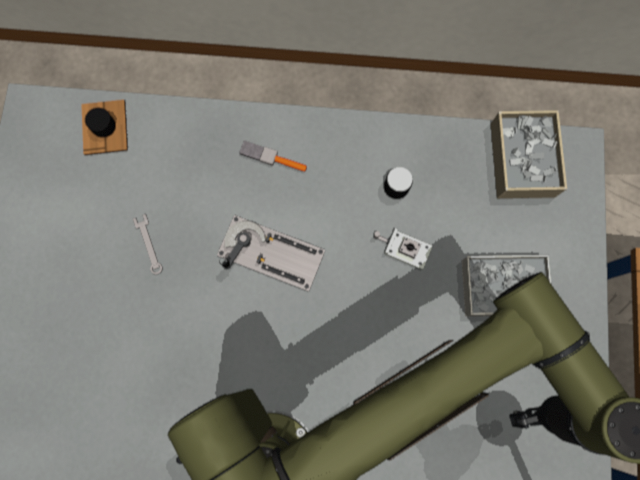

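View pics/scene0.png

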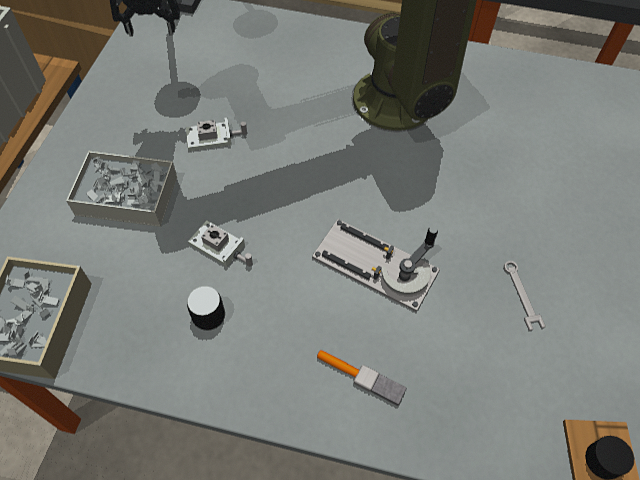

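The top view shows two cassettes. The leftmost one (larger y) is at pixel (408,247), about (0.557, -0.313), with its bolt pointing at about 67°. The other is at about (0.25, -0.44), visible only in the scene view at (206,130). The dock's cam is at pixel (243,242), its x axis points at about 75°, and the cam reads about 0.24.

Call:
send_rows --commands '[{"twist": [0,0,-8.3],"hand": 1},{"twist": [0,0,-8.3]},{"twist": [0,0,-8.3]},{"twist": [0,0,-8.3]},{"twist": [0,0,-8.3]},{"twist": [0,0,-8.2]}]'

```text
invalid input at $.commands[0]: expected keys slide, twist, hand
```

Call:
send_rows --commands '[{"slide": [-0.032,-0.0204,0.003]},{"slide": [-0.032,-0.0204,0.003]},{"slide": [-0.032,-0.0204,0.003]},{"slide": [-0.032,-0.0204,0.003]},{"slide": [-0.032,-0.0204,0.003]},{"slide": [-0.032,-0.0204,0.003]},{"slide": [-0.032,-0.0204,0.003]},{"slide": [-0.032,-0.0204,0.003]},{"slide": [-0.032,-0.0204,0.003]},{"slide": [-0.032,-0.0204,0.003]},{"slide": [-0.032,-0.0204,0.003]},{"slide": [-0.032,-0.0204,0.003]}]'

```text
invalid input at $.commands[0]: expected keys slide, twist, hand
```

```bash
cat >> h.py <<'E'
def look(cam,Z,n=3):
    out={}
    for k in range(n):
        manip.get_image(cam)
        for nme,z in Z.items():
            for p in manip.place_of(nme,cam)[:2]:
                print(cam,nme,round(p["confidence"],2),np.round(p["xy"],1),np.round(at_z(cam,p["xy"],z),4))
def go(p,yaw_deg):
    s=manip.read_state(); Rm=R.from_euler("xyz",s["tool_rot"])
    T=R.from_euler("xyz",[180,0,yaw_deg],degrees=True)
    print("t",round(s["time"],2),"pos",s["eef_pos"].round(4),"rot",np.degrees(s["tool_rot"]).round(2))
    print("twist first",np.degrees((Rm.inv()*T).as_rotvec()).round(2),"then slide",T.inv().apply(np.array(p)-s["eef_pos"]).round(4))
E
python3 - <<'E'
from h import *
print(np.round(manip.camera_info("wrist")["T_tool_cam"],3))
go([0.557,-0.313,.2],-112.8)
snap("wrist","w1")
look("wrist",dict(die_block=.044,drawpin=.03,cassette=0),2)
look("top",dict(die_block=.044,drawpin=.03),1)
E
```

```text
[[-0.001 -0.966 -0.259  0.066]
 [ 1.    -0.001  0.     0.001]
 [-0.001 -0.259  0.966 -0.143]
 [ 0.     0.     0.     1.   ]]
t 1.3 pos [ 0.1806 -0.5722  0.2313] rot [ 180.     -0.   -162.48]
twist first [  0.    -0.   -49.68] then slide [-0.3848 -0.2465  0.0313]
wrist die_block 0.59 [413.7 320.4] [ 0.2577 -0.4405  0.044 ]
wrist drawpin 0.6 [489.8 300.1] [ 0.2182 -0.3566  0.03  ]
wrist cassette 0.66 [407.1 301.5] [ 0.2558 -0.4379 -0.    ]
wrist die_block 0.86 [413.7 318.8] [ 0.256  -0.4413  0.044 ]
wrist drawpin 0.93 [491.  298.2] [ 0.2157 -0.3562  0.03  ]
top die_block 0.78 [410.1 249.3] [ 0.5498 -0.3176  0.044 ]
top drawpin 0.7 [379.7 232.9] [ 0.5906 -0.2372  0.03  ]
```

View pics/w1.png

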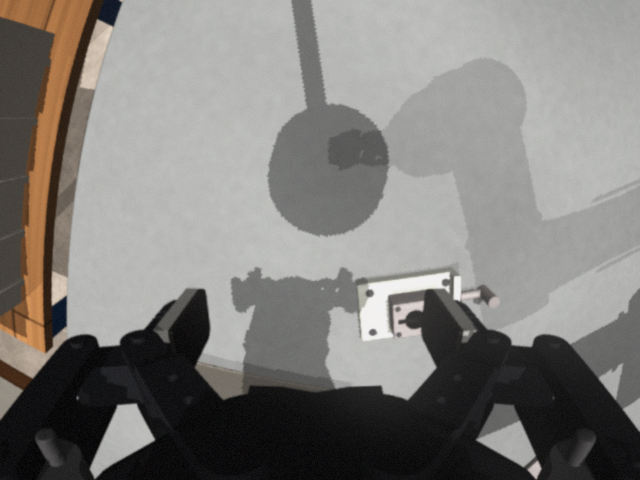

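The rows were refused because every key is required, so the arm hasn't moved. The wrist picture still shows only the look-alike cassette, at (413,320). I'll resend with full rows.

Call:
send_rows --commands '[{"slide": [0,0,0],"twist": [0,0,-8.3],"hand": 1},{"slide": [0,0,0],"twist": [0,0,-8.3],"hand": 1},{"slide": [0,0,0],"twist": [0,0,-8.3],"hand": 1},{"slide": [0,0,0],"twist": [0,0,-8.3],"hand": 1},{"slide": [0,0,0],"twist": [0,0,-8.3],"hand": 1},{"slide": [0,0,0],"twist": [0,0,-8.2],"hand": 1}]'

```text
time: 2.5
eef_pos: [0.1806, -0.5721, 0.2312]
tool_rot: [3.141, 0.0, -1.962]
contact_force: [0.3, -0.1, -0.3]
opening: 0.0853
gripper_force: 0.0
```

Call:
send_rows --commands '[{"slide": [-0.032,-0.0204,0.0026],"twist": [0,0,0],"hand": 1},{"slide": [-0.032,-0.0204,0.0026],"twist": [0,0,0],"hand": 1},{"slide": [-0.032,-0.0204,0.0026],"twist": [0,0,0],"hand": 1},{"slide": [-0.032,-0.0204,0.0026],"twist": [0,0,0],"hand": 1},{"slide": [-0.032,-0.0204,0.0026],"twist": [0,0,0],"hand": 1},{"slide": [-0.032,-0.0204,0.0026],"twist": [0,0,0],"hand": 1},{"slide": [-0.032,-0.0204,0.0026],"twist": [0,0,0],"hand": 1},{"slide": [-0.032,-0.0204,0.0026],"twist": [0,0,0],"hand": 1},{"slide": [-0.032,-0.0204,0.0026],"twist": [0,0,0],"hand": 1},{"slide": [-0.032,-0.0204,0.0026],"twist": [0,0,0],"hand": 1},{"slide": [-0.032,-0.0204,0.0026],"twist": [0,0,0],"hand": 1},{"slide": [-0.032,-0.0204,0.0026],"twist": [0,0,0],"hand": 1}]'

```text
time: 3.7
eef_pos: [0.5562, -0.3118, 0.2001]
tool_rot: [-3.141, 0.0, -1.968]
contact_force: [-0.1, -0.6, -0.6]
opening: 0.0854
gripper_force: 0.0
```

Call:
send_rows --commands '[{"slide": [0,0,0],"twist": [0,0,0],"hand": 1},{"slide": [0,0,0],"twist": [0,0,0],"hand": 1}]'

```text
time: 3.9
eef_pos: [0.5554, -0.3123, 0.1995]
tool_rot: [3.14, -0.0, -1.967]
contact_force: [-0.5, -0.0, -0.8]
opening: 0.0852
gripper_force: 0.0
```

Run:
```python
from h import *
go([0.557,-0.313,.2],-112.8)
snap("wrist","w2")
look("wrist",dict(die_block=.044,drawpin=.03,cassette=0),3)
look("top",dict(die_block=.044,drawpin=.03),1)
```

```text
t 3.9 pos [ 0.5554 -0.3123  0.1995] rot [ 1.7993e+02 -2.0000e-02 -1.1270e+02]
twist first [ 0.07 -0.02  0.1 ] then slide [ 0.     -0.0017 -0.0005]
wrist drawpin 0.69 [600.4  57.1] [ 0.2133 -0.357   0.03  ]
wrist drawpin 0.62 [315.8 310. ] [ 0.5887 -0.2286  0.03  ]
wrist cassette 0.61 [310.7 206.3] [ 0.5571 -0.3157  0.    ]
wrist die_block 0.56 [310.5 217.4] [ 0.5573 -0.3144  0.044 ]
wrist drawpin 0.89 [315.3 310.5] [ 0.5894 -0.228   0.03  ]
wrist drawpin 0.86 [598.2  57.1] [ 0.2171 -0.3574  0.03  ]
wrist cassette 0.89 [311.5 207.6] [ 0.5571 -0.3139  0.    ]
wrist die_block 0.78 [310.  217.2] [ 0.5578 -0.3143  0.044 ]
wrist drawpin 0.65 [597.9  58.1] [ 0.2185 -0.3563  0.03  ]
wrist drawpin 0.58 [315.8 311. ] [ 0.5894 -0.2271  0.03  ]
wrist cassette 0.86 [312.1 209.2] [ 0.5574 -0.312   0.    ]
top die_block 0.88 [455.4 369.7] [ 0.2519 -0.4452  0.044 ]
top die_block 0.72 [411.8 247.5] [ 0.555  -0.3218  0.044 ]
top drawpin 0.91 [378.6 232.9] [ 0.5904 -0.2343  0.03  ]
top drawpin 0.88 [418.3 383.1] [ 0.2115 -0.3565  0.03  ]
```

View pics/w2.png

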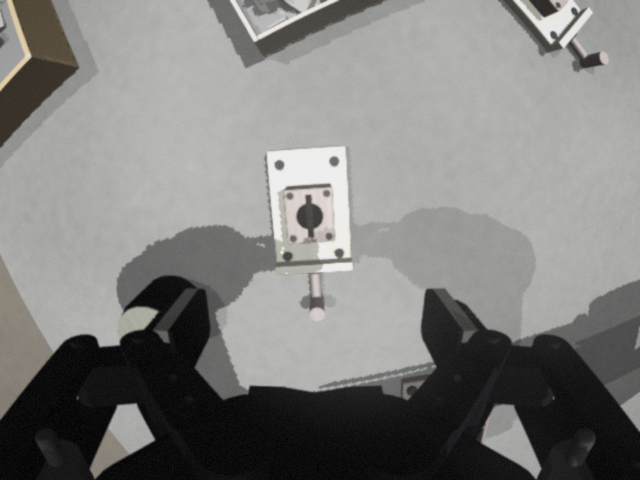

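The wrist view shows the target cassette: block at (310,217), pin at (316,310). That puts the block at (0.5575, -0.314) with the bolt at about 69.8°, and it agrees with the overhead views.

Run:
```python
from h import *
go([0.5575,-0.314,.020],-110.2)
```

```text
t 4.7 pos [ 0.555  -0.3128  0.2   ] rot [ 179.99    0.   -112.78]
twist first [ 0.01  0.   -2.58] then slide [ 0.0002 -0.0027  0.18  ]
```

Call:
send_rows --commands '[{"slide": [0,0,0],"twist": [0,0,-2.6],"hand": 1},{"slide": [0,-0.0027,0.03],"twist": [0,0,0],"hand": 1},{"slide": [0,0,0.04],"twist": [0,0,0],"hand": 1},{"slide": [0,0,0.04],"twist": [0,0,0],"hand": 1},{"slide": [0,0,0.03],"twist": [0,0,0],"hand": 1},{"slide": [0,0,0.02],"twist": [0,0,0],"hand": 1},{"slide": [0,0,0.01],"twist": [0,0,0],"hand": 1},{"slide": [0,0,0.01],"twist": [0,0,0],"hand": 1},{"slide": [0,0,0],"twist": [0,0,0],"hand": 1}]'

```text
time: 5.6
eef_pos: [0.5573, -0.3136, 0.0193]
tool_rot: [3.14, 0.0, -1.923]
contact_force: [0.6, -0.1, -0.1]
opening: 0.0851
gripper_force: 0.0
```

Call:
send_rows --commands '[{"slide": [0,0,0],"twist": [0,0,0],"hand": 0.3},{"slide": [0,0,0],"twist": [0,0,0],"hand": 0.3},{"slide": [0,0,0],"twist": [0,0,0],"hand": 0.3},{"slide": [0,0,0],"twist": [0,0,0],"hand": 0.3},{"slide": [0,0,0],"twist": [0,0,0],"hand": 0.3},{"slide": [0,0,0],"twist": [0,0,0],"hand": 0.3},{"slide": [0,0,0],"twist": [0,0,0],"hand": 0.3},{"slide": [0,0,0],"twist": [0,0,0],"hand": 0.3}]' --newtons 60

```text
time: 6.4
eef_pos: [0.5586, -0.3141, 0.0218]
tool_rot: [-3.139, -0.0, -1.923]
contact_force: [0.9, 0.3, 5.7]
opening: 0.039
gripper_force: 64.3
```

Call:
send_rows --commands '[{"slide": [0,0,-0.015],"twist": [0,0,0],"hand": 0.3},{"slide": [0,0,-0.03],"twist": [0,0,0],"hand": 0.3},{"slide": [0,0,-0.04],"twist": [0,0,0],"hand": 0.3},{"slide": [0,0,-0.04],"twist": [0,0,0],"hand": 0.3},{"slide": [0,0,-0.04],"twist": [0,0,0],"hand": 0.3},{"slide": [0,0,-0.03],"twist": [0,0,0],"hand": 0.3},{"slide": [0,0,-0.02],"twist": [0,0,0],"hand": 0.3},{"slide": [0,0,-0.015],"twist": [0,0,-2.5],"hand": 0.3},{"slide": [0,0,0],"twist": [0,0,-3],"hand": 0.3}]' --newtons 80

```text
time: 7.3
eef_pos: [0.5573, -0.3137, 0.2514]
tool_rot: [-3.142, 0.001, -1.825]
contact_force: [-0.7, -0.2, -6.4]
opening: 0.0386
gripper_force: 82.8
```

Call:
send_rows --commands '[{"slide": [-0.02,0.0055,0],"twist": [0,0,0],"hand": 0.3},{"slide": [-0.04,0.011,0],"twist": [0,0,0],"hand": 0.3},{"slide": [-0.045,0.0125,0],"twist": [0,0,0],"hand": 0.3},{"slide": [-0.045,0.0125,0],"twist": [0,0,0],"hand": 0.3},{"slide": [-0.045,0.0125,0],"twist": [0,0,0],"hand": 0.3},{"slide": [-0.045,0.0125,0],"twist": [0,0,0],"hand": 0.3},{"slide": [-0.045,0.0125,0],"twist": [0,0,0],"hand": 0.3},{"slide": [-0.045,0.0125,0],"twist": [0,0,0],"hand": 0.3},{"slide": [-0.045,0.0125,0],"twist": [0,0,0],"hand": 0.3},{"slide": [-0.045,0.0125,0],"twist": [0,0,0],"hand": 0.3},{"slide": [-0.04,0.011,0],"twist": [0,0,0],"hand": 0.3},{"slide": [-0.015,0.004,0],"twist": [0,0,0],"hand": 0.3}]'

```text
time: 8.5
eef_pos: [0.5489, 0.1825, 0.2474]
tool_rot: [3.136, -0.002, -1.823]
contact_force: [0.9, 0.0, -7.4]
opening: 0.0381
gripper_force: 82.5
```

Call:
send_rows --commands '[{"slide": [0,0,0],"twist": [0,0,0],"hand": 0.3},{"slide": [0,0,0],"twist": [0,0,0],"hand": 0.3}]'

```text
time: 8.7
eef_pos: [0.55, 0.1786, 0.2488]
tool_rot: [3.139, -0.002, -1.827]
contact_force: [-0.4, -0.8, -7.4]
opening: 0.0385
gripper_force: 82.5
```

Run:
```python
from h import *
snap("wrist","w3")
s=manip.read_state(); print(s["contact_force"],s["opening"],s["gripper_force"])
go([0.552,0.179,.25],-104.7)
look("wrist",dict(guideway=.012,stop=.034,hook_disc=.034,crank_grip=.088,dock=0),3)
```

```text
[-0.01149    -0.18315864 -6.8268374 ] 0.03821225164238882 82.52452611923218
t 8.75 pos [0.5503 0.1781 0.2493] rot [ 1.7990e+02 -9.0000e-02 -1.0471e+02]
twist first [ 0.1  -0.09 -0.01] then slide [-0.0013 -0.0014 -0.0007]
wrist guideway 0.82 [314.   26.2] [0.5041 0.0009 0.012 ]
wrist guideway 0.16 [309.9 142.3] [0.5394 0.1184 0.012 ]
wrist stop 0.84 [308.4  88.6] [0.5272 0.0675 0.034 ]
wrist hook_disc 0.55 [306.8 140.8] [0.5418 0.1163 0.034 ]
wrist crank_grip 0.97 [402.1 167.1] [0.4692 0.1566 0.088 ]
wrist dock 0.61 [309.1 142.8] [0.5409 0.1193 0.    ]
wrist guideway 0.56 [313.5  23.1] [ 0.5041 -0.0018  0.012 ]
wrist stop 0.66 [310.5  85.4] [0.5247 0.0659 0.034 ]
wrist hook_disc 0.69 [309.1 145.5] [0.5409 0.1221 0.034 ]
wrist crank_grip 0.59 [400.3 164.2] [0.4702 0.1546 0.088 ]
wrist crank_grip 0.34 [309.6  23.9] [0.5132 0.022  0.088 ]
wrist dock 0.63 [312.5 141.2] [0.537  0.1193 0.    ]
wrist guideway 0.75 [314.9  23.9] [ 5.03e-01 -1.00e-04  1.20e-02]
wrist stop 0.58 [308.   86.8] [0.5274 0.0669 0.034 ]
wrist hook_disc 0.74 [307.3 142.4] [0.5418 0.119  0.034 ]
wrist crank_grip 0.85 [401.6 162.8] [0.4688 0.1538 0.088 ]
wrist crank_grip 0.74 [312.3  21.4] [0.5105 0.0205 0.088 ]
wrist dock 0.67 [311.9 141.5] [0.5377 0.1195 0.    ]
```

View pics/w3.png

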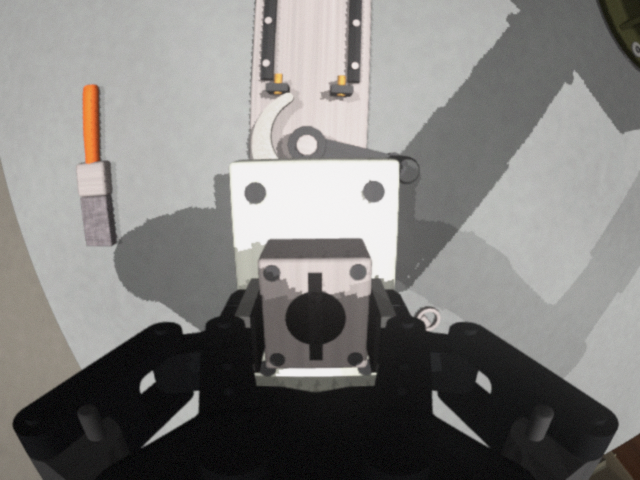

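The wrist view shows the dock from above: rails along columns 268 and 352, plungers at (278,80) and (341,80), hub at (306,145), crank handle at (405,165). The held cassette's plate rear edge runs from (230,162) to (397,160). I'll refine the dock axis from the base's edges, and the cassette's pose in the hand from the plate corners.

Run:
```python
from h import *
im=cv2.imread("pics/w3.png").astype(int); rb=im[:,:,2]-im[:,:,0]
rb=cv2.GaussianBlur(rb.astype(np.float32),(3,3),0)
print(rb[40,235:265].round(),rb[40,360:385].round())
Lp=[];Rp=[]
for v in range(4,75,4):
    row=rb[v]; t=(np.median(row[285:335])+np.median(row[200:235]))/2
    l=next(u for u in range(235,300) if row[u]>t and row[u+1]>t); r=next(u for u in range(390,330,-1) if row[u]>t and row[u-1]>t)
    a,b=at_z("wrist",(l-.5,v),.012),at_z("wrist",(r+.5,v),.012); Lp.append(a[:2]);Rp.append(b[:2])
def line(P):
    vx,vy,x,y=cv2.fitLine(np.array(P,np.float32),cv2.DIST_HUBER,0,.01,.01).ravel(); 
    if vy<0: vx,vy=-vx,-vy
    return np.degrees(np.arctan2(vy,vx)),np.array([x,y]),np.array([vx,vy])
for P in (Lp,Rp): a,p,d=line(P); print("edge",a,p)
aL,pL,dL=line(Lp); aR,pR,dR=line(Rp)
ang=np.radians((aL+aR)/2); d=np.array([np.cos(ang),np.sin(ang)]); n=np.array([-d[1],d[0]])
print("ang",np.degrees(ang),"width",(pR-pL)@n,"mid offset n",(pL@n+pR@n)/2)
H=np.array([.5415,.1195]);
for nme,P in dict(hook=H,guide=[.5037,-.0005],top_hook=[.5365,.121],stop=[.5264,.067]).items(): P=np.array(P); print(nme,"n",P@n,"along",P@d)
for z in(.034,): 
    for uv in((278,80),(341,80),(306,145)): q=at_z("wrist",uv,z)[:2]; print(uv,"n",q@n,"along",q@d)
# plate in hand
s=manip.read_state(); Rm=R.from_euler("xyz",s["tool_rot"])
zt=s["eef_pos"][2]-.005
g=cv2.cvtColor(im.astype(np.uint8),cv2.COLOR_BGR2GRAY)
def tool(uv): return Rm.inv().apply(at_z("wrist",uv,zt)-s["eef_pos"])
m=(g>200).astype(np.uint8); 
for v in (170,180,190,200,210,220,230):
    c=np.where(m[v,200:420])[0]+200; print(v,c.min(),c.max()+1,tool((c.min()-.5,v)).round(4),tool((c.max()+.5,v)).round(4))
for u in(240,270,350,390):
    r=np.where(m[150:180,u])[0]+150; print(u,r.min(),tool((u,r.min()-.5)).round(4))
```

```text
[ 0.  1.  1.  2.  2.  2.  1.  2.  2.  2.  2.  2.  3.  3.  2.  3.  3.  4.
  8. 12. 13. 13. 13. 13. 13. 12.  8.  5.  2.  1.] [ 6. 10. 13. 13. 13. 13. 13. 14. 13. 11.  8.  4.  2.  1.  1.  1.  2.  2.
  1.  1.  1.  1.  2.  2.  2.]
edge 73.31368 [ 0.56770474 -0.00310538]
edge 73.62614 [0.45109493 0.02503004]
ang 73.4699 width 0.11979544 mid offset n -0.48522753
hook n -0.48512003000080584 along 0.2686281164139509
guide n -0.483024558749795 along 0.1428328484803438
top_hook n -0.47989989942312233 along 0.26864352743327613
stop n -0.48558135008215897 along 0.2140016826510429
(278, 80) n -0.5153614897319037 along 0.20791468018114423
(341, 80) n -0.45539433328666545 along 0.206281845312012
(306, 145) n -0.4867170665339235 along 0.2707839435704916
170 229 399 [ 0.0522 -0.034   0.005 ] [0.0521 0.0347 0.005 ]
180 230 399 [ 0.0481 -0.0338  0.005 ] [0.048  0.0348 0.005 ]
190 231 398 [ 0.044  -0.0335  0.005 ] [0.0439 0.0346 0.005 ]
200 231 398 [ 0.0398 -0.0337  0.005 ] [0.0398 0.0348 0.005 ]
210 232 398 [ 0.0357 -0.0335  0.005 ] [0.0356 0.0349 0.005 ]
220 233 397 [ 0.0314 -0.0333  0.005 ] [0.0314 0.0347 0.005 ]
230 233 397 [ 0.0271 -0.0335  0.005 ] [0.0271 0.0349 0.005 ]
240 162 [ 0.0555 -0.0291  0.005 ]
270 150 [ 0.0601 -0.0169  0.005 ]
350 160 [0.056  0.0149 0.005 ]
390 160 [0.0563 0.0311 0.005 ]
```

Run:
```python
from h import *
go([0.4977,-0.0304,.075],-107.0)
```

```text
t 9.65 pos [0.5507 0.1791 0.2501] rot [ 179.99    0.   -104.67]
twist first [0.01 0.   2.33] then slide [ 0.2158 -0.0106  0.1751]
```

Call:
send_rows --commands '[{"slide": [0,0,0],"twist": [0,0,2.3],"hand": 0.3},{"slide": [0.03,-0.0016,0],"twist": [0,0,0],"hand": 0.3},{"slide": [0.04,-0.002,0],"twist": [0,0,0],"hand": 0.3},{"slide": [0.04,-0.002,0],"twist": [0,0,0],"hand": 0.3},{"slide": [0.04,-0.002,0],"twist": [0,0,0],"hand": 0.3},{"slide": [0.04,-0.002,0],"twist": [0,0,0],"hand": 0.3},{"slide": [0.0258,-0.001,0],"twist": [0,0,0],"hand": 0.3}]'

```text
time: 10.35
eef_pos: [0.497, -0.0327, 0.2508]
tool_rot: [-3.141, 0.0, -1.868]
contact_force: [0.3, -0.2, -7.8]
opening: 0.0384
gripper_force: 82.6
```

Call:
send_rows --commands '[{"slide": [0,0,0.03],"twist": [0,0,0],"hand": 0.3},{"slide": [0,0,0.04],"twist": [0,0,0],"hand": 0.3},{"slide": [0,0,0.04],"twist": [0,0,0],"hand": 0.3},{"slide": [0,0,0.035],"twist": [0,0,0],"hand": 0.3},{"slide": [0,0,0.02],"twist": [0,0,0],"hand": 0.3},{"slide": [0,0,0.01],"twist": [0,0,0],"hand": 0.3},{"slide": [0,0,0],"twist": [0,0,0],"hand": 0.3},{"slide": [0,0,0],"twist": [0,0,0],"hand": 0.3}]'

```text
time: 11.15
eef_pos: [0.4988, -0.0304, 0.0768]
tool_rot: [-3.139, 0.001, -1.867]
contact_force: [-0.2, 0.6, -7.4]
opening: 0.0384
gripper_force: 82.4
```

Run:
```python
from h import *
snap("wrist","w4")
s=manip.read_state(); print(s["contact_force"])
go([0.4977,-0.0304,.0338],-107.0)
look("wrist",dict(guideway=.012,drawpin=.08),1)
im=snap("scene","s4")
cv2.imwrite("pics/s4c.png",cv2.resize(cv2.cvtColor(im,cv2.COLOR_RGB2BGR)[170:330,270:470],(800,600)))
```

```text
[-7.58688463e-01  3.00208699e-03 -8.10580549e+00]
t 11.2 pos [ 0.499  -0.0303  0.0771] rot [-1.7984e+02  7.0000e-02 -1.0696e+02]
twist first [-0.16  0.07  0.04] then slide [0.0004 0.0012 0.0433]
```

View pics/w4.png

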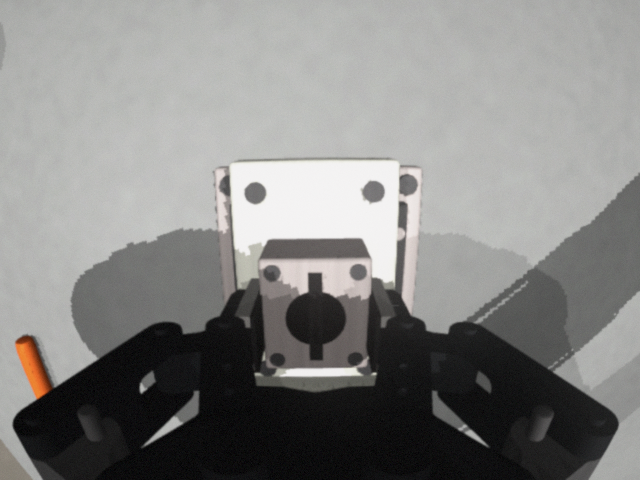

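The wrist view has the base's edges at columns 216 and 422 and the plate's at 230 and 399, around row 180. I'll work out the lateral offset.

Run:
```python
from h import *
s=manip.read_state(); Rm=R.from_euler("xyz",s["tool_rot"])
im=cv2.imread("pics/w4.png").astype(np.float32); rb=cv2.GaussianBlur(im[:,:,2]-im[:,:,0],(3,3),0); g=im.mean(2)
P=[[],[]]
for v in range(176,262,6):
    l=next(u for u in range(205,235) if rb[v,u]>7); r=next((u for u in range(435,400,-1) if rb[v,u]>7))
    a,b=[Rm.inv().apply(at_z("wrist",q,.012)-s["eef_pos"]) for q in((l-.5,v),(r+.5,v))]
    P[0].append(a);P[1].append(b)
A,B=map(np.array,P)
fa,fb=np.polyfit(A[:,0],A[:,1],1),np.polyfit(B[:,0],B[:,1],1)
print("width",(B-A)[:,1].mean(),"centre y",((A+B)/2)[:,1].round(4),"slopes deg",np.degrees([fa[0],fb[0]]))
zt=s["eef_pos"][2]-.005
for v in(180,200,220):
    c=np.where(g[v,200:404]>200)[0]+200; c=c[(c>225)]
    print([Rm.inv().apply(at_z("wrist",(u,v),zt)-s["eef_pos"]).round(4) for u in(c.min()-.5,c.max()+.5)])
```

```text
width 0.11858861723266839 centre y [0.0027 0.0027 0.0027 0.0027 0.0027 0.003  0.003  0.0027 0.0027 0.0027
 0.003  0.003  0.003  0.0031 0.0031] slopes deg [-0.59267021 -0.29924577]
[array([ 0.0482, -0.0337,  0.005 ]), array([0.0481, 0.0349, 0.0049])]
[array([ 0.0399, -0.0337,  0.005 ]), array([0.0398, 0.0352, 0.0049])]
[array([ 0.0315, -0.0332,  0.005 ]), array([0.0314, 0.0352, 0.0049])]
```

Call:
send_rows --commands '[{"slide": [0,0.002,0],"twist": [0,0,0],"hand": 0.3},{"slide": [0,0,0.01],"twist": [0,0,0],"hand": 0.3},{"slide": [0,0,0.01],"twist": [0,0,0],"hand": 0.3},{"slide": [0,0,0.007],"twist": [0,0,0],"hand": 0.3},{"slide": [0,0,0.004],"twist": [0,0,0],"hand": 0.3},{"slide": [0,0,0.004],"twist": [0,0,0],"hand": 0.3}]'

```text
time: 12.0
eef_pos: [0.496, -0.0299, 0.0397]
tool_rot: [3.141, -0.0, -1.867]
contact_force: [0.3, -0.3, -8.2]
opening: 0.0384
gripper_force: 82.7
```

Call:
send_rows --commands '[{"slide": [0,0,0.003],"twist": [0,0,0],"hand": 0.3},{"slide": [0,0,0.003],"twist": [0,0,0],"hand": 0.3},{"slide": [0,0,0],"twist": [0,0,0],"hand": 0.3}]'

```text
time: 12.3
eef_pos: [0.496, -0.0299, 0.0342]
tool_rot: [-3.141, 0.0, -1.867]
contact_force: [0.4, 0.0, -6.8]
opening: 0.0385
gripper_force: 82.6
```

Call:
send_rows --commands '[{"slide": [0,0,0.001],"twist": [0,0,0],"hand": 0.3},{"slide": [0,0,0],"twist": [0,0,0],"hand": 0.3},{"slide": [0,0,0],"twist": [0,0,0],"hand": 0.3}]'

```text
time: 12.6
eef_pos: [0.4964, -0.0299, 0.0339]
tool_rot: [-3.14, 0.0, -1.867]
contact_force: [-2.1, -0.6, -1.3]
opening: 0.0386
gripper_force: 83.2
```

Run:
```python
from h import *
s=manip.read_state(); print(s["contact_force"],s["eef_pos"])
im=snap("wrist","w5")
look("wrist",dict(die_block=.056),1); look("top",dict(drawpin=.042,hook_disc=.034),1);look("scene",dict(drawpin=.042,die_block=.056),1)
im=snap("scene","s5")
cv2.imwrite("pics/s5c.png",cv2.resize(cv2.cvtColor(im,cv2.COLOR_RGB2BGR)[175:325,270:470],(800,600),interpolation=cv2.INTER_CUBIC))
```

```text
[-2.08408384 -0.63076942 -1.28110364] [ 0.49644453 -0.02987754  0.03387725]
wrist die_block 0.8 [314.5 318.8] [ 0.4955 -0.0303  0.056 ]
top drawpin 0.8 [419.9 384.7] [ 0.2082 -0.3586  0.042 ]
scene drawpin 0.89 [380.7 257.5] [0.5223 0.0599 0.042 ]
scene drawpin 0.56 [243.7 126.1] [ 0.2272 -0.349   0.042 ]
scene die_block 0.78 [347.7 232.9] [ 0.486  -0.0234  0.056 ]
scene die_block 0.68 [205.4 126.3] [ 0.2638 -0.4365  0.056 ]
```

View pics/s5c.png

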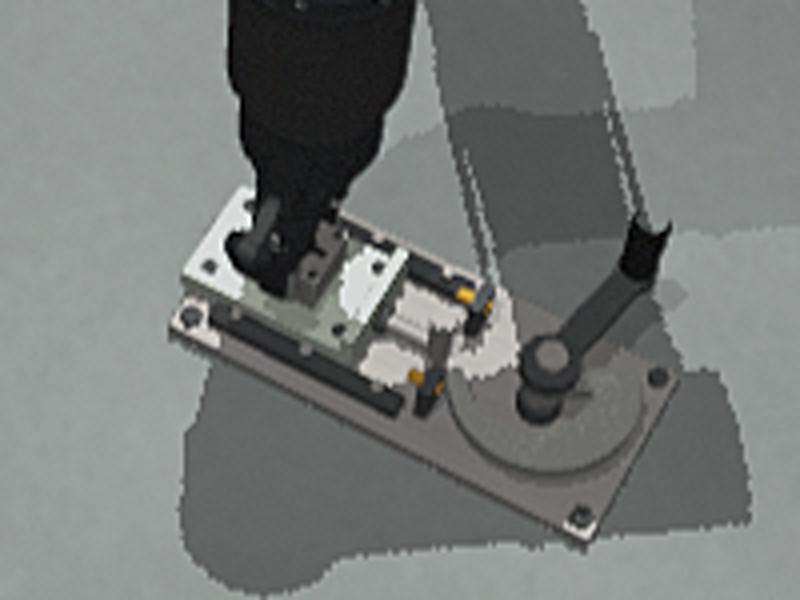

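The close view shows the cassette flat between the rails, its bolt passing between the plungers, and the force shows the base now carries its weight. Next I slide it in.

Call:
send_rows --commands '[{"slide": [-0.005,0,0],"twist": [0,0,0],"hand": 0.3},{"slide": [-0.008,0.0001,0],"twist": [0,0,0],"hand": 0.3},{"slide": [-0.008,0.0001,0],"twist": [0,0,0],"hand": 0.3},{"slide": [-0.006,0,0],"twist": [0,0,0],"hand": 0.3},{"slide": [-0.003,0,0],"twist": [0,0,0],"hand": 0.3},{"slide": [0,0,0],"twist": [0,0,0],"hand": 0.3}]'

```text
time: 13.7
eef_pos: [0.5054, -0.0001, 0.0338]
tool_rot: [-3.14, 0.001, -1.866]
contact_force: [0.5, -1.9, 6.0]
opening: 0.0381
gripper_force: 84.3
```

Call:
send_rows --commands '[{"slide": [-0.002,0,0],"twist": [0,0,0],"hand": 0.3},{"slide": [0,0,0],"twist": [0,0,0],"hand": 0.3}]'

```text
time: 13.9
eef_pos: [0.5058, 0.0015, 0.0338]
tool_rot: [-3.14, 0.0, -1.866]
contact_force: [-1.4, -2.2, 5.3]
opening: 0.0385
gripper_force: 84.3
```

Call:
send_rows --commands '[{"slide": [-0.0015,0,0],"twist": [0,0,0],"hand": 0.3},{"slide": [0,0,0],"twist": [0,0,0],"hand": 0.3}]'

```text
time: 14.1
eef_pos: [0.5061, 0.0025, 0.0338]
tool_rot: [-3.141, -0.0, -1.867]
contact_force: [-1.6, -4.4, 6.3]
opening: 0.0384
gripper_force: 84.3
```

Call:
send_rows --commands '[{"slide": [-0.001,0,0],"twist": [0,0,0],"hand": 0.3},{"slide": [0,0,0],"twist": [0,0,0],"hand": 0.3}]'

```text
time: 14.3
eef_pos: [0.5061, 0.0028, 0.0338]
tool_rot: [-3.141, -0.002, -1.867]
contact_force: [-1.5, -6.4, 7.0]
opening: 0.038
gripper_force: 84.3
```

Call:
send_rows --commands '[{"slide": [-0.001,0,0],"twist": [0,0,0],"hand": 0.3},{"slide": [0,0,0],"twist": [0,0,0],"hand": 0.3}]'

```text
time: 14.5
eef_pos: [0.5061, 0.0029, 0.0338]
tool_rot: [-3.141, -0.003, -1.867]
contact_force: [-1.3, -9.8, 7.2]
opening: 0.0385
gripper_force: 84.4
```

Run:
```python
from h import *
d=np.array([.2846,.9587])
s=manip.read_state(); print(s["contact_force"],s["eef_pos"],s["eef_pos"][:2]@d-.1126)
look("top",dict(drawpin=.042,hook_disc=.034),1);look("scene",dict(drawpin=.042,hook_disc=.034),1)
im=snap("scene","s6")
cv2.imwrite("pics/s6c.png",cv2.resize(cv2.cvtColor(im,cv2.COLOR_RGB2BGR)[175:325,270:470],(800,600),interpolation=cv2.INTER_CUBIC))
```

```text
[-1.26441018 -9.80489176  7.16238625] [0.50611907 0.00289896 0.0338082 ] 0.034220716976684495
top drawpin 0.93 [421.3 382.6] [ 0.2135 -0.3619  0.042 ]
top drawpin 0.63 [275.5 162. ] [0.7612 0.0559 0.042 ]
scene drawpin 0.95 [243.8 126.1] [ 0.2272 -0.3488  0.042 ]
scene drawpin 0.92 [393.7 264.6] [0.533 0.091 0.042]
scene hook_disc 0.9 [403.9 273.8] [0.5457 0.1169 0.034 ]
scene hook_disc 0.41 [209.2 314.5] [ 0.7415 -0.2639  0.034 ]
```

View pics/s6c.png

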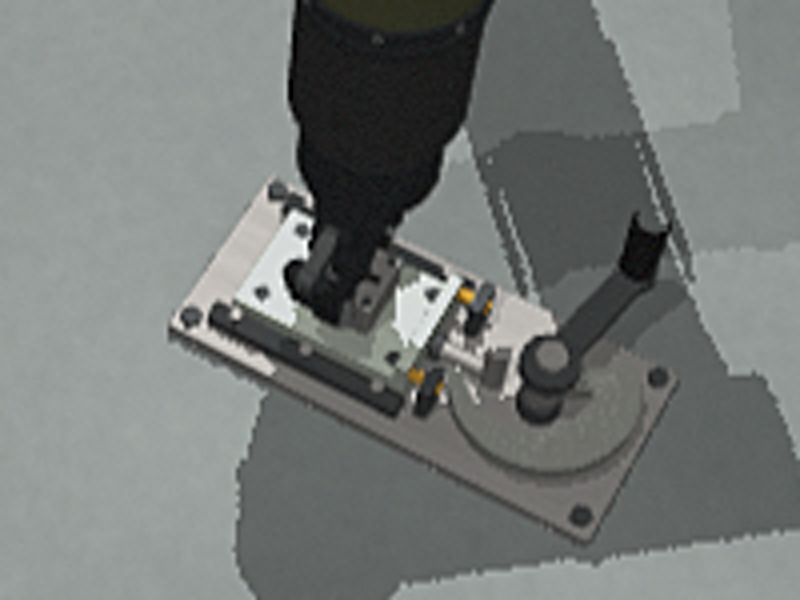

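The scene crop shows the cassette against both plungers with its pin in the disc's mouth, and about 10 N resists further motion. I'll release it and lift.

Call:
send_rows --commands '[{"slide": [0.0005,0,-0.001],"twist": [0,0,0],"hand": 0.65},{"slide": [0,0,-0.001],"twist": [0,0,0],"hand": 0.65},{"slide": [0,0,0],"twist": [0,0,0],"hand": 0.65},{"slide": [0,0,0],"twist": [0,0,0],"hand": 0.65},{"slide": [0,0,-0.01],"twist": [0,0,0],"hand": 0.65},{"slide": [0,0,-0.03],"twist": [0,0,0],"hand": 0.8},{"slide": [0,0,-0.04],"twist": [0,0,0],"hand": 1},{"slide": [0,0,-0.04],"twist": [0,0,0],"hand": 1},{"slide": [0,0,-0.03],"twist": [0,0,0],"hand": 1},{"slide": [0,0,-0.01],"twist": [0,0,-8.5],"hand": 1},{"slide": [0,0,0],"twist": [0,0,-8.5],"hand": 1}]'

```text
time: 15.95
eef_pos: [0.5069, 0.0039, 0.1986]
tool_rot: [-3.137, 0.001, -1.564]
contact_force: [-0.2, 0.6, -1.3]
opening: 0.0855
gripper_force: 0.0
```

Call:
send_rows --commands '[{"slide": [0,0,0],"twist": [0,0,-8.5],"hand": 1},{"slide": [0,0,0],"twist": [0,0,-8.5],"hand": 1},{"slide": [0,0,0],"twist": [0,0,-8.5],"hand": 1},{"slide": [0,0,0],"twist": [0,0,-8.5],"hand": 1},{"slide": [0,0,0],"twist": [0,0,-8.5],"hand": 1},{"slide": [0,0,0],"twist": [0,0,-8.5],"hand": 1},{"slide": [0,0,0],"twist": [0,0,-8.5],"hand": 1},{"slide": [0,0,0],"twist": [0,0,-8.5],"hand": 1},{"slide": [0,0,0],"twist": [0,0,-5],"hand": 1}]'

```text
time: 16.85
eef_pos: [0.506, 0.0037, 0.1959]
tool_rot: [-3.141, -0.001, -0.291]
contact_force: [-0.3, -0.9, 0.1]
opening: 0.0854
gripper_force: 0.0
```

Run:
```python
from h import *
go([0.470,0.155,.16],-17)
look("wrist",dict(drawpin=.042,die_block=.056,crank_grip=.088,hook_disc=.034),2)
look("scene",dict(drawpin=.042),1)
d=np.array([.2846,.9587]); n=np.array([-d[1],d[0]]); print("expected pin at -30:",(.2695-.03)*d-.4853*n)
```

```text
t 16.85 pos [0.506  0.0037 0.1959] rot [-1.7997e+02 -3.0000e-02 -1.6670e+01]
twist first [-0.03 -0.03  0.33] then slide [-0.0786 -0.1341  0.0359]
wrist drawpin 0.78 [207.5 221.1] [0.5305 0.0922 0.042 ]
wrist drawpin 0.62 [630.3 346. ] [ 0.2313 -0.3382  0.042 ]
wrist die_block 0.8 [321.  224.8] [0.5025 0.0011 0.056 ]
wrist crank_grip 0.6 [152.2 323.6] [0.4717 0.1549 0.088 ]
wrist hook_disc 0.87 [179.5 216.4] [0.5416 0.1182 0.034 ]
wrist drawpin 0.84 [633.5 342.1] [ 0.2344 -0.3431  0.042 ]
wrist drawpin 0.8 [208.5 220.4] [0.5309 0.0907 0.042 ]
wrist die_block 0.86 [315.8 223.9] [0.5044 0.0046 0.056 ]
wrist crank_grip 0.91 [153.9 322.7] [0.472  0.1525 0.088 ]
wrist hook_disc 0.62 [176.9 217.8] [0.5409 0.1208 0.034 ]
scene drawpin 0.73 [396.9 264.1] [0.5301 0.0976 0.042 ]
expected pin at -30: [0.53341881 0.09149227]
```

Call:
send_rows --commands '[{"slide": [-0.015,-0.027,0],"twist": [0,0,0.3],"hand": 1},{"slide": [-0.016,-0.027,0],"twist": [0,0,0],"hand": 1},{"slide": [-0.016,-0.027,0],"twist": [0,0,0],"hand": 1},{"slide": [-0.016,-0.027,0],"twist": [0,0,0],"hand": 1},{"slide": [-0.015,-0.026,0],"twist": [0,0,0],"hand": 1},{"slide": [0,0,0.02],"twist": [0,0,0],"hand": 1},{"slide": [0,0,0.015],"twist": [0,0,0],"hand": 1},{"slide": [0,0,0],"twist": [0,0,0],"hand": 1}]'

```text
time: 18.25
eef_pos: [0.47, 0.154, 0.1573]
tool_rot: [3.138, 0.003, -0.302]
contact_force: [0.2, 0.2, -0.6]
opening: 0.0855
gripper_force: 0.0
```

Run:
```python
from h import *
snap("wrist","w7")
go([0.471,0.154,.072],-17)
look("wrist",dict(crank_grip=.088),3)
```

```text
t 18.3 pos [0.4707 0.1539 0.159 ] rot [ 1.7988e+02  8.0000e-02 -1.7320e+01]
twist first [ 0.12  0.08 -0.32] then slide [ 0.0003 -0.0001  0.087 ]
wrist crank_grip 0.95 [312.1 249.2] [0.4704 0.1574 0.088 ]
wrist crank_grip 0.71 [315.4 247.2] [0.4711 0.1554 0.088 ]
wrist crank_grip 0.6 [314.8 251.8] [0.4683 0.1568 0.088 ]
```

View pics/w7.png

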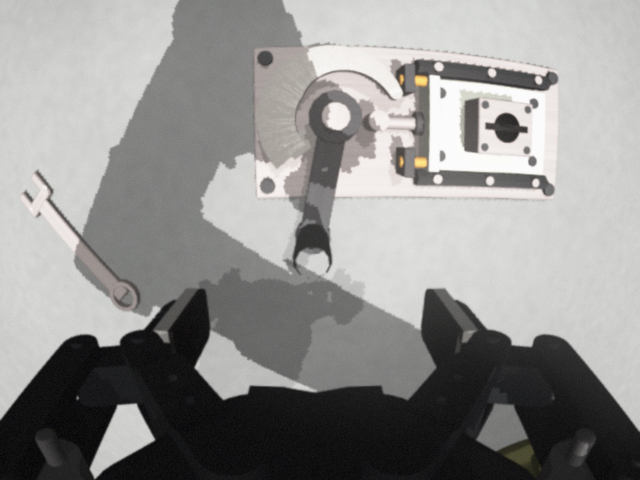

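The wrist view confirms the pin at (378,121) in the disc's mouth and the handle at (313,248), centred between the fingers. I'll go down and grip the handle.

Call:
send_rows --commands '[{"slide": [-0.001,-0.002,0.02],"twist": [0,0,0],"hand": 1},{"slide": [0,0,0.03],"twist": [0,0,0],"hand": 1},{"slide": [0,0,0.02],"twist": [0,0,0],"hand": 1},{"slide": [0,0,0.012],"twist": [0,0,0],"hand": 1},{"slide": [0,0,0.003],"twist": [0,0,0],"hand": 0.1},{"slide": [0,0,0],"twist": [0,0,0],"hand": 0.1},{"slide": [0,0,0],"twist": [0,0,0],"hand": 0.1},{"slide": [0,0,0],"twist": [0,0,0],"hand": 0.1},{"slide": [0,0,0],"twist": [0,0,0],"hand": 0.1},{"slide": [0,0,0],"twist": [0,0,0],"hand": 0.1},{"slide": [0,0,0],"twist": [0,0,0],"hand": 0.1},{"slide": [0,0,0],"twist": [0,0,0],"hand": 0.1}]' --newtons 50

```text
time: 19.8
eef_pos: [0.4713, 0.1572, 0.0763]
tool_rot: [-3.14, -0.001, -0.301]
contact_force: [-1.6, 0.7, 6.8]
opening: 0.0203
gripper_force: 49.0
```

Run:
```python
from h import *
s=manip.read_state(); print(s["contact_force"],s["eef_pos"],s["opening"],s["gripper_force"],s["tool_rot"])
C=np.array([.5415,.120]); v=s["eef_pos"][:2]-C; print("r",np.hypot(*v),"ang",np.degrees(np.arctan2(v[1],v[0])))
a0=np.degrees(np.arctan2(v[1],v[0]))
Rm=R.from_euler("xyz",[np.pi,0,s["tool_rot"][2]])
th=np.radians(np.append(np.arange(a0,-16.5,-7.5),[-16.5,-21])); P=np.c_[C[0]+.08*np.cos(th),C[1]+.08*np.sin(th),0*th]
for t,q in zip(np.degrees(th[1:]),Rm.inv().apply(np.diff(P,axis=0))): print(round(t),q[:2].round(4))
```

```text
[-1.59247791  0.6774139   6.82448414] [0.47129329 0.1571894  0.07628941] 0.02027596579034133 48.97099080495536 [-3.14045438e+00 -1.30944388e-03 -3.01332464e-01]
r 0.07944830723360648 ang 152.08925639508584
145 [ 0.0026 -0.0101]
137 [ 0.0039 -0.0097]
130 [ 0.0051 -0.0091]
122 [ 0.0063 -0.0084]
115 [ 0.0073 -0.0075]
107 [ 0.0082 -0.0065]
100 [ 0.009  -0.0053]
92 [ 0.0096 -0.0041]
85 [ 0.0101 -0.0028]
77 [ 0.0104 -0.0015]
70 [ 0.0105 -0.0001]
62 [0.0104 0.0013]
55 [0.0101 0.0026]
47 [0.0097 0.0039]
40 [0.0091 0.0051]
32 [0.0084 0.0063]
25 [0.0075 0.0073]
17 [0.0065 0.0082]
10 [0.0053 0.009 ]
2 [0.0041 0.0096]
-5 [0.0028 0.0101]
-13 [0.0015 0.0104]
-16 [0.0002 0.005 ]
-21 [-0.0002  0.0063]
```

Call:
send_rows --commands '[{"slide": [0,0,-0.003],"twist": [0,0,0],"hand": 0.1},{"slide": [0.0026,-0.0101,0],"twist": [0,0,0],"hand": 0.1},{"slide": [0.0039,-0.0097,0],"twist": [0,0,0],"hand": 0.1},{"slide": [0.0051,-0.0091,0],"twist": [0,0,0],"hand": 0.1},{"slide": [0.0063,-0.0084,0],"twist": [0,0,0],"hand": 0.1},{"slide": [0.0073,-0.0075,0],"twist": [0,0,0],"hand": 0.1},{"slide": [0,0,0],"twist": [0,0,0],"hand": 0.1}]'

```text
time: 20.5
eef_pos: [0.5085, 0.1917, 0.0765]
tool_rot: [3.139, 0.002, -0.302]
contact_force: [3.8, -4.9, -6.8]
opening: 0.0202
gripper_force: 50.7
```

Run:
```python
from h import *
s=manip.read_state(); print(s["contact_force"],s["eef_pos"],s["opening"],s["gripper_force"])
C=np.array([.5415,.120]); v=s["eef_pos"][:2]-C; print("r",np.hypot(*v),"ang",np.degrees(np.arctan2(v[1],v[0])))
look("scene",dict(crank_grip=.088,drawpin=.042),1)
```

```text
[ 3.78677438 -4.9219704  -6.78780188] [0.50846523 0.19174501 0.07648198] 0.020160136409285365 50.72991406079382
r 0.0789850713199009 ang 114.72356026503478
scene crank_grip 0.63 [382.5 259.4] [0.5534 0.0648 0.088 ]
scene crank_grip 0.58 [445.6 254.3] [0.5081 0.1934 0.088 ]
scene drawpin 0.82 [396.8 263.8] [0.5294 0.0973 0.042 ]
scene drawpin 0.81 [241.7 123.5] [ 0.2201 -0.3566  0.042 ]
```

Call:
send_rows --commands '[{"slide": [0.0082,-0.0065,0.0015],"twist": [0,0,0],"hand": 0.1},{"slide": [0.009,-0.0053,0],"twist": [0,0,0],"hand": 0.1},{"slide": [0.0096,-0.0041,0],"twist": [0,0,0],"hand": 0.1},{"slide": [0.0101,-0.0028,0],"twist": [0,0,0],"hand": 0.1},{"slide": [0.0104,-0.0015,0],"twist": [0,0,0],"hand": 0.1},{"slide": [0.0105,-0.0001,0],"twist": [0,0,0],"hand": 0.1},{"slide": [0,0,0],"twist": [0,0,0],"hand": 0.1}]' --newtons 70

```text
time: 21.35
eef_pos: [0.5701, 0.1934, 0.0764]
tool_rot: [3.139, 0.001, -0.303]
contact_force: [-1.7, -5.2, -0.4]
opening: 0.0198
gripper_force: 69.0
```

Call:
send_rows --commands '[{"slide": [0.0104,0.0013,0],"twist": [0,0,0],"hand": 0.1},{"slide": [0.0101,0.0026,0],"twist": [0,0,0],"hand": 0.1},{"slide": [0.0097,0.0039,0],"twist": [0,0,0],"hand": 0.1},{"slide": [0.0091,0.0051,0],"twist": [0,0,0],"hand": 0.1},{"slide": [0.0084,0.0063,0],"twist": [0,0,0],"hand": 0.1},{"slide": [0,0,0],"twist": [0,0,0],"hand": 0.1}]'

```text
time: 21.95
eef_pos: [0.6091, 0.1613, 0.0764]
tool_rot: [3.14, 0.002, -0.302]
contact_force: [-4.5, -4.6, 0.9]
opening: 0.0199
gripper_force: 69.0
```

Run:
```python
from h import *
s=manip.read_state(); print(s["contact_force"],s["eef_pos"],s["opening"],s["gripper_force"])
C=np.array([.5415,.120]); v=s["eef_pos"][:2]-C; print("r",np.hypot(*v),"ang",np.degrees(np.arctan2(v[1],v[0])))
look("scene",dict(crank_grip=.088,drawpin=.042,die_block=.056),1)
```

```text
[-4.48428376 -4.60696838  0.93694263] [0.60907088 0.16129665 0.07642504] 0.019925338388965912 69.03240289539099
r 0.0791911441173456 ang 31.431625053396683
scene crank_grip 0.83 [425.4 293.1] [0.6105 0.1649 0.088 ]
scene drawpin 0.92 [396.9 266.6] [0.5363 0.0987 0.042 ]
scene drawpin 0.74 [241.1 127.5] [ 0.2334 -0.354   0.042 ]
scene die_block 0.83 [205.1 127.7] [ 0.2684 -0.4357  0.056 ]
scene die_block 0.64 [364.2 241.6] [0.4994 0.017  0.056 ]
```

Call:
send_rows --commands '[{"slide": [0.0073,0.0073,0],"twist": [0,0,0],"hand": 0.1},{"slide": [0.006,0.0082,0],"twist": [0,0,0],"hand": 0.1},{"slide": [0.005,0.009,0],"twist": [0,0,0],"hand": 0.1},{"slide": [0.0041,0.0096,0],"twist": [0,0,0],"hand": 0.1},{"slide": [0.0026,0.0101,0],"twist": [0,0,0],"hand": 0.1},{"slide": [0,0,0],"twist": [0,0,0],"hand": 0.1}]'

```text
time: 22.75
eef_pos: [0.6211, 0.1148, 0.0765]
tool_rot: [-3.137, -0.001, -0.3]
contact_force: [3.0, 0.2, -3.1]
opening: 0.02
gripper_force: 69.3
```

Call:
send_rows --commands '[{"slide": [0.0014,0.0104,0],"twist": [0,0,0],"hand": 0.1},{"slide": [0.0002,0.005,0],"twist": [0,0,0],"hand": 0.1},{"slide": [0,0,0],"twist": [0,0,0],"hand": 0.1}]'

```text
time: 23.05
eef_pos: [0.6184, 0.0977, 0.0765]
tool_rot: [-3.139, -0.002, -0.302]
contact_force: [5.1, -1.6, -4.7]
opening: 0.0196
gripper_force: 69.2
```

Run:
```python
from h import *
s=manip.read_state(); print(s["contact_force"],s["eef_pos"],s["opening"],s["gripper_force"])
C=np.array([.5415,.120]); v=s["eef_pos"][:2]-C; print("r",np.hypot(*v),"ang",np.degrees(np.arctan2(v[1],v[0])))
look("scene",dict(crank_grip=.088,drawpin=.042,die_block=.056),1)
```

```text
[ 5.12298198 -1.60223942 -4.69788402] [0.61838844 0.09773979 0.07653998] 0.019618681024276063 69.1925829090178
r 0.08004591903966579 ang -16.146422937228746
scene crank_grip 0.83 [395.6 289.4] [0.617 0.104 0.088]
scene drawpin 0.78 [241.3 125.8] [ 0.2278 -0.3552  0.042 ]
scene die_block 0.86 [202.8 127.1] [ 0.2679 -0.4419  0.056 ]
scene die_block 0.62 [362.8 244.5] [0.5076 0.0154 0.056 ]
```

Nearly at the stop. I'll push a little further until the stop resists.

Call:
send_rows --commands '[{"slide": [-0.0005,0.003,0],"twist": [0,0,0],"hand": 0.1},{"slide": [0,0,0],"twist": [0,0,0],"hand": 0.1}]'

```text
time: 23.45
eef_pos: [0.6177, 0.0955, 0.0765]
tool_rot: [-3.138, -0.003, -0.301]
contact_force: [8.7, 1.1, -5.4]
opening: 0.0197
gripper_force: 69.0
```

Call:
send_rows --commands '[{"slide": [-0.0005,0.003,0],"twist": [0,0,0],"hand": 0.1},{"slide": [0,0,0],"twist": [0,0,0],"hand": 0.1}]'

```text
time: 23.65
eef_pos: [0.6176, 0.0953, 0.0766]
tool_rot: [-3.133, -0.005, -0.3]
contact_force: [13.4, 7.4, -9.4]
opening: 0.0197
gripper_force: 69.0
```

The stop is reached: 3 mm commanded moved it only 0.2 mm. I'll ease off, let go and lift.

Call:
send_rows --commands '[{"slide": [0.0008,-0.0045,0],"twist": [0,0,0],"hand": 0.1},{"slide": [0,0,0],"twist": [0,0,0],"hand": 0.7},{"slide": [0,0,0],"twist": [0,0,0],"hand": 0.7},{"slide": [0,0,0],"twist": [0,0,0],"hand": 0.7},{"slide": [0,0,0],"twist": [0,0,0],"hand": 0.7},{"slide": [0,0,-0.02],"twist": [0,0,0],"hand": 0.7},{"slide": [0,0,-0.03],"twist": [0,0,0],"hand": 0.7},{"slide": [0,0,-0.04],"twist": [0,0,0],"hand": 0.7},{"slide": [0,-0.02,-0.04],"twist": [0,0,0],"hand": 0.7},{"slide": [0,-0.03,-0.03],"twist": [0,0,0],"hand": 0.7},{"slide": [0,-0.02,-0.01],"twist": [0,0,0],"hand": 0.7},{"slide": [0,0,0],"twist": [0,0,0],"hand": 0.7}]'

```text
time: 24.85
eef_pos: [0.6378, 0.1648, 0.2485]
tool_rot: [-3.139, -0.002, -0.3]
contact_force: [0.4, -0.4, -0.2]
opening: 0.0597
gripper_force: 0.0
```

Run:
```python
from h import *
snap("wrist","w8"); s=manip.read_state(); print(s["contact_force"],s["eef_pos"],s["time"])
look("wrist",dict(crank_grip=.088,drawpin=.042,die_block=.056,hook_disc=.034),2)
```

```text
[ 0.38789491 -0.09337705  0.03773426] [0.63722033 0.16367638 0.24694358] 24.9
wrist crank_grip 0.75 [398.4 216.8] [0.6161 0.0963 0.088 ]
wrist drawpin 0.66 [403.3 282.7] [0.5349 0.0999 0.042 ]
wrist die_block 0.65 [492.  287.1] [0.504 0.009 0.056]
wrist hook_disc 0.98 [384.5 278.6] [0.5421 0.1169 0.034 ]
wrist crank_grip 0.66 [395.7 213.3] [0.6198 0.0973 0.088 ]
wrist drawpin 0.75 [402.3 285.6] [0.5323 0.1018 0.042 ]
wrist die_block 0.95 [491.9 288.2] [0.503  0.0095 0.056 ]
wrist hook_disc 0.85 [385.7 280.3] [0.5401 0.1167 0.034 ]
```

View pics/w8.png

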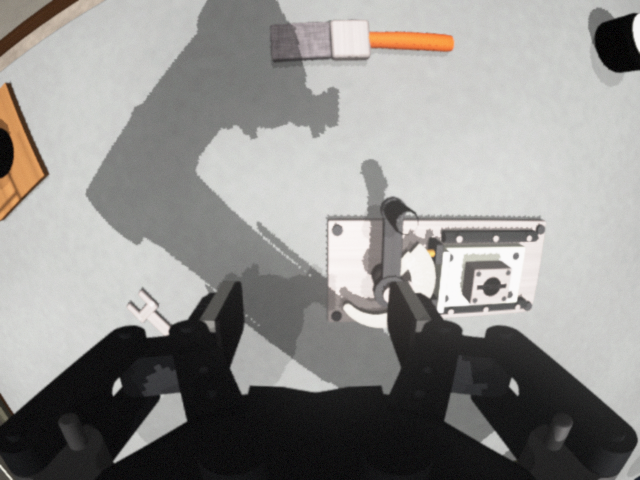

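The last view shows the crank at half a turn, with its handle at (398,215). The hook is round the pin, the cassette is against the pads (pin about 10 mm further in) and the hand is clear. Handing in.

```bash
python3 -c "
from rig import manip
print(manip.finish_job())"
```

```text
the job is handed in; nothing more can be done
None
```

The cassette is in the dock, drawn up against the stop pads with the crank at its half-turn stop and the hand clear; I handed the job in at about 25 s, but the hand-in returned no verdict.

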